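Raise the splash flap and hold the stall's tap open

ROBOT

A 7-joint arm with a two-finger parallel gripper is mounted at the origin on the work surface. World frame = base frame: x ahead of the robot, y to its left, z up, the work surface at z = 0. Lengths are in m, angles in rad, forces in N, time in s.
With the tool pointing down it reaches from about 0.425 to 0.875 m from the base axis. Payload 4.7 kg.
Tool frame: the origin (TCP) lies between the finger pads; the fingertips stand 22 mm ahead of it and the grasp point (between the pads) lies 3 mm ahead of it; z points along the fingers, y is the line along which they close (so a half turn about z gives the same grasp; the last joint's range is limited). The gripper opens to 87 mm and grips with 3 to 60 N. Pads are 19 mm wide; open, the fingers measure 117 mm over their backs; the gripper's body (75 mm by 190 mm) begins 51 mm behind the grasp point.
Start: joints at [1.284, 0.321, -0.07, 1.45, 0.023, 1.371, -0.057], TCP at [0.193, -0.621, 0.245] pointing down, gripper open.
Joint ranges: [-2.86, 2.86], [-0.3, 2.09], [-1.38, 1.24], [0.06, 2.45], [-1.56, 4.7], [0.09, 2.05], [-2.69, 2.69]. Speed limits (rad/s): [2.57, 2.57, 3.14, 3.14, 3.14, 3.14, 3.14].

INTERFACE

Orientations are given as a rotation vector (axis times angle).
In Python, from bench import ctrl gives the robot as it stands. The module is installed in compiled form; this text tells all that it offers.
- The arm moves only by the tool send_rows, never from a script. Its argument "motion" is a list of rows, each an object with "claw": the opening, from -1 (shut) to 1 (fully open); "slide": the shift along the tool's x, y, z in mm, a list of three; "delta_rot": the turn, a rotation vector about the tool's x, y, z in rad, a list of three. In form: [{"claw": claw, "slide": [x, y, z], "delta_rot": [ax, ay, az]}, ...]. A call has 1 to 5 rows; each row is the pose to reach, as a shift and turn from the pose commanded when the call began, along the tool's axes at that moment; what a row does not reach only later rows make up. A row lasts 1/10 s, in which the tool goes at most 50 mm and 8.59 degrees, less where a joint would pass 70% of its speed; a pose out of reach is approached as far as the arm can. A call with a gripper value outside its range is refused whole. The fingers move at their own pace and stop on an object; "grip_force" is the grip in N (left out, the last holds). Time passes only in rows, so rows that repeat a pose let the fingers close. It gives the time, the measured TCP pose, the force, the opening and the grip force at its end, in the units of the state.
- ctrl.get_state(): the state, without advancing time (a new reading comes with each control period).
- ctrl.get_image(name): name is "side" or "top"; returns a dict with "color" (420x560x3 uint8, blue, green, red), "fx", "fy", "cx", "cy" (pixels), "pose" (4x4, takes a point from camera to world coordinates). Camera axes: x right, y down, z forward; pixel columns grow to the right and rows downward; lengths in m; the calibration is good to about 2 mm. A picture is of the moment at which its call begins. There is no depth.
- ctrl.close_job(): hands the job in; it is judged then, once.
The state is a dict: "time": time; "joint_positions": joint angles; "qd": joint speeds; "joint_torque": joint torques, N m; "position": TCP position; "tool_rot": TCP orientation; "ft_force": force on the tool from outside, world axes, zero at the start; "torque": the same for the moment, N m; "grip_width": opening from 0.0 (shut) to 1.0 (fully open); "grip_force": force on a finger pad.
Only numpy, scipy, OpenCV 4.12 (cv2) and the standard library are available. Lean on these libraries where they do the work, as an engineer would, in place of code of your own. Each camera call takes 0.05 s, during which the arm holds its last target. There are 200 camera calls.

TASK

Flush the rinsing tap at the drinks stall: first fold the metal splash flap of the wooden basin up by its handle bar until it stands upright, and let go of it. Only then swing the sprung arm on top of the tap round against its spring until it meets its stop, and finish while holding it there with the gripper's fingers (the spring would shut the tap again). Leave the glasses, cups, bottle, spoon and pastry box standing where they are.

Things in the scene. Friction and masses are not known exactly. Their poses are not given: they have to be found in the camera images.
- rinser: plywood rinsing basin standing on the table, an open box 260 (its x) x 200 (its y) x 90 mm high, steel floor; origin at the centre of its underside, z up. The splash flap is hinged along its +y rim; the tap stands just outside its -y wall. Yaw varies, the axes stay within 12 degrees of the world's.
- flap_hinge (a point): middle of the flap's hinge line, fixed to the basin: 104 mm to the basin's +y side of its centre, 90 mm above the table. The hinge line runs along the basin's x.
- flap_bar (a point): middle of the flap's handle bar, 165 mm from the hinge line; moves with the flap. The flap is an aluminium panel 220 mm (along the hinge) x 113 x 8 mm, free edge 117 mm from the hinge line; the steel bar, 12 mm thick, 110 mm long, parallel to the hinge line, is joined to the panel by a 12 mm stub at each end, with an open gap of 42 mm between bar and panel.
- flap (a joint): angle of the flap in rad: 0 = folded out level, pointing along the basin's +y, away from it; 1.57 = upright; up to 2.3 = leaning in over the basin. Grows as the bar is lifted and carried over towards the basin. The hinge is stiff: the flap stays wherever it is left; moving it takes up to about 4 N at the bar. Starts between 0 and 0.5.
- tap: self-closing tap: upright steel column 42 mm thick, 143 mm tall on a round foot, held to the basin by a bracket; a bent spout pipe (14 mm, top 143 mm above the table) reaches 122 mm along the tap's +y over the basin. Origin on the column's axis at the table, z up; yaw within 12 degrees of the basin's.
- swing_pivot (a point): on the vertical axis about which the sprung arm turns, at half the arm's height, 162.5 mm above the table (fixed to the tap).
- swing_grip (a point): mid-thickness, mid-height of the sprung arm, 95 mm from the pivot axis; moves with it. The arm is a flat steel bar set on edge on top of the column, 12 mm thick, 34 mm tall (145.5 to 179.5 mm above the table), from a 46 mm hub (top at 180.5 mm) straight out to a 16 mm black knuckle 130 mm from the axis. Nothing stands below or beside its outer part.
- swing (a joint): angle of the sprung arm in rad about its vertical axis, counter-clockwise from above: 0 = at rest (shut), pointing along the tap's -y, away from the basin; 1.2 = against its stop (fully open), 69 degrees round towards the tap's +x, away from the robot. A spring always drives it back to 0: at swing_grip it takes about 3 N at rest, 9 N at the stop.
- beaker: plain drinking glass, 64 mm across, 85 mm tall, standing in the basin under the spout; origin under its foot. Not to be disturbed.
- tumbler: steel tumbler, 76 mm across, 105 mm tall, on the table beyond the basin; origin under its foot. Not to be disturbed.
- goblet: stemmed glass, 76 mm across, 155 mm tall, on the table beyond the basin; origin under its foot. Not to be disturbed.
- cups: stack of white cups, 82 mm across, about 190 mm tall, far left; origin under it. Not to be disturbed.
- bottle: green glass bottle, 68 mm across, 230 mm tall, far right; origin under it. Not to be disturbed.
- spoon: spoon, 180 mm long, lying at the right; origin at its middle. Not to be disturbed.
- pastries: clear box of pastries, 260 x 170 x 81 mm, at the left; origin under its centre. Not to be disturbed.

How it is judged:
By the outcome, as a careful person would: the job done as asked, in the order asked, and still so for the second after the job is handed in, while the arm keeps its last pose, push and grip.
It also fails if it takes over 58 s, if anything falls off the work surface, if the arm or the gripper's body presses on something with over 40 N, if the wrist force passes 120 N, or if a joint passes its speed limit or range.

## Working session

There is one attempt and no reset: what is moved stays moved. The work goes in short steps, Python scripts to look and compute and a tool call to move; the robot and the scene stay as the last step left them, time stands still between calls to the robot, and variables do not carry over. Pictures are saved under pics/ and viewed, at most 10 in all, crops included, and the job is handed in when it is done.

Besides the shell and the picture viewer there is one more tool, called after "Call:" as name([rows], argument=value, ...), one row to a line, values as JSON. send_rows: Moves the arm, as the interface text tells. Its arguments: {"type":"object","properties":{"motion":{"type":"array","items":{"type":"object","properties":{"claw":{"type":"number"},"slide":{"type":"array","items":{"type":"number"}},"delta_rot":{"type":"array","items":{"type":"number"}}}}},"grip_force":{"type":"number"}},"required":["motion"]}

```bash
mkdir -p pics
python3 - <<'E'
from bench import ctrl
import cv2,json,numpy as np
for n in("side","top"):
    i=ctrl.get_image(n);cv2.imwrite(f"pics/{n}0.png",i["color"]);print(n,i["fx"],i["fy"],i["cx"],i["cy"]);print(np.round(i["pose"],4).tolist())
s=ctrl.get_state();print({k:np.round(v,3).tolist() for k,v in s.items()})
E
```

```text
side 413.8720601825028 413.8720601825028 279.945554507736 208.40424527055725
[[-0.7955, -0.2832, 0.5357, -0.157], [-0.6057, 0.3942, -0.6911, 0.9327], [-0.0155, -0.8743, -0.4852, 0.805], [0.0, 0.0, 0.0, 1.0]]
top 521.4851593265097 521.4851593265097 286.69441406108916 207.9146008869128
[[0.0174, -0.9745, 0.2235, 0.2013], [-0.9998, -0.018, -0.0006, -0.0247], [0.0047, -0.2235, -0.9747, 1.7521], [0.0, 0.0, 0.0, 1.0]]
{'time': 0.1, 'joint_positions': [1.284, 0.322, -0.07, 1.452, 0.023, 1.371, -0.057], 'qd': [-0.001, -0.002, -0.001, -0.002, -0.001, 0.001, -0.001], 'joint_torque': [0.0, -49.257, -0.406, -31.34, -0.064, 0.04, 0.0], 'position': [0.192, -0.62, 0.244], 'tool_rot': [-3.104, -0.471, 0.001], 'ft_force': [-0.575, -0.766, -0.438], 'torque': [0.042, 0.065, -0.015], 'grip_force': 0.0, 'grip_width': 0.998}
```

View pics/side0.png

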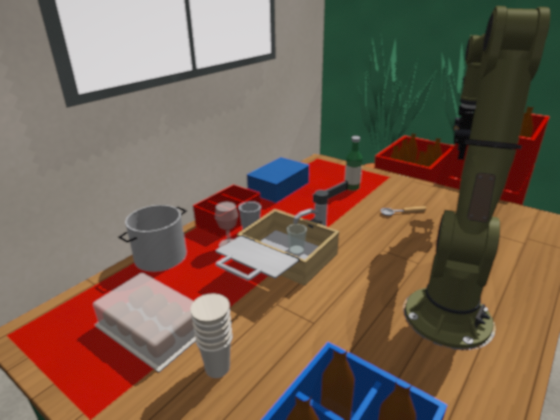

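View pics/top0.png

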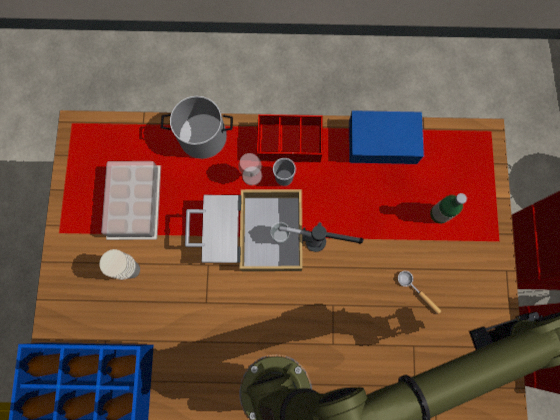

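The top view shows the flap folded out to the left (bar at about (188,228)), the tap at (318,235) and its arm tip at (360,240). In the side view the bar is at about (240,270) and the arm tip at (355,184). I'll enlarge both.

Run:
```python
import cv2
a=cv2.imread("pics/top0.png")[175:280,175:375];cv2.imwrite("pics/topc.png",cv2.resize(a,None,fx=4,fy=4,interpolation=cv2.INTER_CUBIC))
a=cv2.imread("pics/side0.png")[170:290,205:365];cv2.imwrite("pics/sidec.png",cv2.resize(a,None,fx=5,fy=5,interpolation=cv2.INTER_CUBIC))
```

```text
(no output)
```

View pics/topc.png

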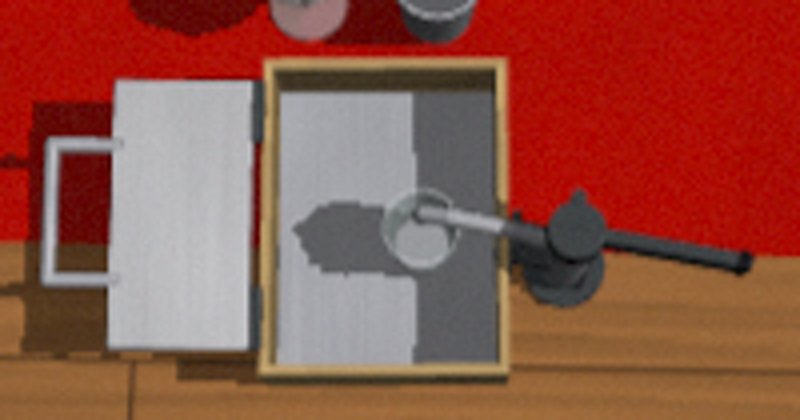

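View pics/sidec.png

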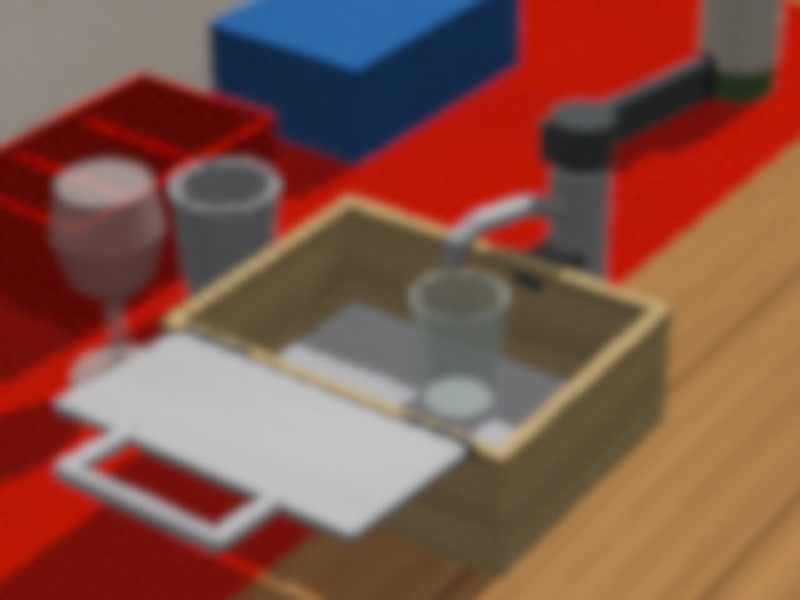

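The crops show, as top crop / side crop pixels:
- Bar ends: (50,144) and (45,280) / (65,467) and (218,535).
- Hub top: (577,228) / (583,117).
- Knuckle: (742,262) / (712,75).
- Basin rim corners are also clear in both views.

Next I triangulate these points.

```bash
cat > h.py <<'E'
import numpy as np
from bench import ctrl
K={"side":(413.87206,279.94555,208.40425),"top":(521.48516,286.69441,207.9146)}
P={"side":np.array([[-0.7955,-0.2832,0.5357,-0.157],[-0.6057,0.3942,-0.6911,0.9327],[-0.0155,-0.8743,-0.4852,0.805]]),
"top":np.array([[0.0174,-0.9745,0.2235,0.2013],[-0.9998,-0.018,-0.0006,-0.0247],[0.0047,-0.2235,-0.9747,1.7521]])}
def ray(n,u,v):
    f,cx,cy=K[n];d=P[n][:,:3]@[(u-cx)/f,(v-cy)/f,1];return P[n][:,3],d/np.linalg.norm(d)
def tri(t,s):
    A=np.zeros((3,3));b=np.zeros(3);R=[ray("top",*t),ray("side",*s)]
    for c,d in R:
        M=np.eye(3)-np.outer(d,d);A+=M;b+=M@c
    x=np.linalg.solve(A,b);return x,[np.linalg.norm(np.cross(x-c,d)) for c,d in R]
def plane(n,uv,z):
    c,d=ray(n,*uv);return c+d*(z-c[2])/d[2]
def tc(U,V,ox=175,oy=175,f=4):return ((U+.5)/f-.5+ox,(V+.5)/f-.5+oy)
def sc(U,V,ox=205,oy=170,f=5):return tc(U,V,ox,oy,f)
E
python3 - <<'E'
from h import *
np.set_printoptions(precision=4,suppress=True)
for n,t,s in [("bar+x",(50,144),(65,467)),("bar-x",(45,280),(218,535)),("hub",(577,228),(583,117)),("knuck",(742,262),(712,70)),
 ("c+x+y",(265,60),(165,322)),("c+x-y",(508,60),(350,195)),("c-x-y",(508,378),(667,308)),("c-x+y",(260,376),(500,458)),("pan+x",(116,80),(55,405)),("pan-x",(108,349),(355,537))]:
    x,e=tri(tc(*t),sc(*s));print(n,x,round(max(e),4), plane("top",tc(*t),.0902)[:2] if n[0]=='c' else '')
for n,t,z in[("hub",(577,228),.1805),("kn",(742,262),.18),("goblet",(270+40,3),.15)]:print(n,plane("top",tc(*t),z))
E
```

```text
bar+x [0.5629 0.2951 0.1087] 0.0004 
bar-x [0.4517 0.292  0.1106] 0.0006 
hub [ 0.489  -0.126   0.1773] 0.0007 
knuck [ 0.4646 -0.2541  0.1691] 0.0025 
c+x+y [0.642  0.1266 0.0883] 0.0002 [0.6414 0.1263]
c+x-y [ 0.6459 -0.0734  0.0902] 0.0009 [ 0.6451 -0.0739]
c-x-y [ 0.3859 -0.0756  0.0898] 0.0028 [ 0.3833 -0.0767]
c-x+y [0.383  0.1215 0.0892] 0.0016 [0.3814 0.1206]
pan+x [0.6198 0.2465 0.1001] 0.0002 
pan-x [0.399  0.2406 0.101 ] 0.0005 
hub [ 0.489  -0.1254  0.1805]
kn [ 0.4651 -0.2515  0.18  ]
goblet [0.6733 0.0867 0.15  ]
```

Everything agrees with the text: the rim measures about 0.09 m high, 260 x 200 mm. The bar is 166 mm from the hinge, so flap ≈ 0.12 rad. The arm is 129 mm long, with the tap at yaw ≈ -0.187 rad. Key points: hinge (0.512, 0.128, 0.09), bar (0.507, 0.2935, 0.110), pivot (0.489, -0.126). The tap arm has to end at -0.558 rad.

```bash
cat >> h.py <<'E'
from scipy.spatial.transform import Rotation as R
def go(*wps):
    "each wp: x,y,z, tool-y heading deg; tool down. prints slide/delta_rot relative to the current pose"
    s=ctrl.get_state();p=np.array(s["position"]);r=R.from_rotvec(s["tool_rot"]);m=r.as_matrix()
    print("t",round(s["time"],2),"p",p.round(4),"yhead",np.degrees(np.arctan2(m[1,1],m[0,1])).round(1),"z",m[:,2].round(3),"F",np.round(s["ft_force"],1),"gw",round(s["grip_width"],3),"gf",np.round(s["grip_force"],1))
    for w in wps:
        h=np.radians(w[3]);y=np.array([np.cos(h),np.sin(h),0]);z=np.array([0,0,-1.]);G=R.from_matrix(np.c_[np.cross(y,z),y,z])
        print(w,(r.inv().apply(np.array(w[:3])-p)*1e3).round(1).tolist(),(r.inv()*G).as_rotvec().round(3).tolist())
E
python3 -c "
from h import *
go((.36,-.48,.32,-33),(.50,-.30,.35,5))"
```

```text
t 0.1 p [ 0.1924 -0.6204  0.2436] yhead -72.8 z [-0.001  0.002 -1.   ] F [-0.6 -0.8 -0.4] gw 0.998 gf 0.0
(0.36, -0.48, 0.32, -33) [201.7, -84.6, -76.3] [-0.002, -0.001, -0.694]
(0.5, -0.3, 0.35, 5) [388.7, -215.0, -106.1] [-0.002, -0.001, -1.357]
```

Call:
send_rows([
  {"claw":1,"slide":[40,-17,-15],"delta_rot":[0,0,-0.14]},
  {"claw":1,"slide":[80,-34,-30],"delta_rot":[0,0,-0.28]},
  {"claw":1,"slide":[120,-51,-45],"delta_rot":[0,0,-0.42]},
  {"claw":1,"slide":[160,-68,-60],"delta_rot":[0,0,-0.56]},
  {"claw":1,"slide":[200,-85,-75],"delta_rot":[0,0,-0.7]},
])

```text
time: 0.6
position: [0.3594, -0.4789, 0.3197]
tool_rot: [-2.752, -1.515, 0.0]
ft_force: [0.1, -0.9, -0.7]
grip_width: 0.998
grip_force: 0.0
```

```bash
python3 -c "
from h import *
go((.36,-.48,.32,-33),(.50,-.31,.35,5))"
```

```text
t 0.6 p [ 0.3594 -0.4789  0.3197] yhead -32.3 z [-0.001  0.    -1.   ] F [ 0.1 -0.9 -0.7] gw 0.998 gf 0.0
(0.36, -0.48, 0.32, -33) [-0.6, 1.1, -0.3] [-0.001, -0.0, 0.012]
(0.5, -0.31, 0.35, 5) [217.9, 28.5, -30.3] [-0.001, -0.0, -0.652]
```

Tracking is exact, so I'll carry on over to the bar.

Call:
send_rows([
  {"claw":1,"slide":[44,6,-6],"delta_rot":[0,0,-0.13]},
  {"claw":1,"slide":[88,12,-12],"delta_rot":[0,0,-0.26]},
  {"claw":1,"slide":[132,18,-18],"delta_rot":[0,0,-0.39]},
  {"claw":1,"slide":[176,24,-24],"delta_rot":[0,0,-0.52]},
  {"claw":1,"slide":[220,30,-30],"delta_rot":[0,0,-0.65]},
])

```text
time: 1.1
position: [0.5031, -0.3098, 0.3495]
tool_rot: [-2.125, -2.314, 0.001]
ft_force: [0.0, -0.1, 0.0]
grip_width: 0.999
grip_force: 0.0
```

```bash
python3 -c "
from h import *
go((.51,-.07,.35,45))"
```

```text
t 1.1 p [ 0.5031 -0.3098  0.3495] yhead 4.9 z [-0.001 -0.    -1.   ] F [ 0.  -0.1  0. ] gw 0.999 gf 0.0
(0.51, -0.07, 0.35, 45) [238.4, 27.3, -0.5] [-0.0, -0.0, -0.7]
```

Call:
send_rows([
  {"claw":1,"slide":[48,5,0],"delta_rot":[0,0,-0.14]},
  {"claw":1,"slide":[96,11,0],"delta_rot":[0,0,-0.28]},
  {"claw":1,"slide":[143,16,0],"delta_rot":[0,0,-0.42]},
  {"claw":1,"slide":[191,22,0],"delta_rot":[0,0,-0.56]},
  {"claw":1,"slide":[238,27,0],"delta_rot":[0,0,-0.7]},
])

```text
time: 1.6
position: [0.5099, -0.0699, 0.3492]
tool_rot: [-1.202, -2.902, 0.001]
ft_force: [1.1, 0.6, 0.9]
grip_width: 1.0
grip_force: 0.0
```

```bash
python3 -c "
from h import *
go((.509,.165,.35,85))"
```

```text
t 1.6 p [ 0.5099 -0.0699  0.3492] yhead 45.0 z [-0. -0. -1.] F [1.1 0.6 0.9] gw 1.0 gf 0.0
(0.509, 0.165, 0.35, 85) [166.6, 165.5, -0.8] [-0.0, -0.0, -0.698]
```

Call:
send_rows([
  {"claw":-0.1,"slide":[33,33,0],"delta_rot":[0,0,-0.14]},
  {"claw":-0.1,"slide":[67,66,0],"delta_rot":[0,0,-0.28]},
  {"claw":-0.1,"slide":[100,99,0],"delta_rot":[0,0,-0.42]},
  {"claw":-0.1,"slide":[133,132,0],"delta_rot":[0,0,-0.56]},
  {"claw":-0.1,"slide":[167,165,0],"delta_rot":[0,0,-0.7]},
])

```text
time: 2.1
position: [0.5097, 0.1643, 0.3494]
tool_rot: [0.135, 3.138, -0.001]
ft_force: [0.2, -0.2, -0.4]
grip_width: 0.631
grip_force: 0.0
```

```bash
python3 -c "
from h import *
go((.507,.2935,.25,91),(.507,.2935,.1135,91))"
```

```text
t 2.1 p [0.5097 0.1643 0.3494] yhead 85.1 z [ 0.    -0.001 -1.   ] F [ 0.2 -0.2 -0.4] gw 0.631 gf 0.0
(0.507, 0.2935, 0.25, 91) [13.8, 128.6, 99.3] [-0.001, 0.0, -0.103]
(0.507, 0.2935, 0.1135, 91) [13.9, 128.7, 235.8] [-0.001, 0.0, -0.103]
```

Call:
send_rows([
  {"claw":-0.1,"slide":[4,32,25],"delta_rot":[0,0,-0.1]},
  {"claw":-0.1,"slide":[7,64,50],"delta_rot":[0,0,-0.1]},
  {"claw":-0.1,"slide":[10,96,75],"delta_rot":[0,0,-0.1]},
  {"claw":-0.1,"slide":[14,129,100],"delta_rot":[0,0,-0.1]},
  {"claw":-0.1,"slide":[14,129,130],"delta_rot":[0,0,-0.1]},
])

```text
time: 2.6
position: [0.5056, 0.2985, 0.2188]
tool_rot: [0.026, -3.141, -0.007]
ft_force: [-0.1, -0.3, 0.0]
grip_width: 0.452
grip_force: 0.0
```

Run:
```python
from h import *
import cv2
go((.507,.2935,.1135,91))
t=ctrl.get_image("top")["color"][175:280,145:345];s=ctrl.get_image("side")["color"][170:290,165:365]
cv2.imwrite("pics/b1.png",np.vstack([cv2.resize(t,(560,294)),cv2.resize(s,(500,300))[:, :] if 0 else cv2.resize(s,(560,306))]))
```

```text
t 2.6 p [0.5056 0.2985 0.2188] yhead 91.0 z [-0.001  0.004 -1.   ] F [-0.1 -0.3  0. ] gw 0.452 gf 0.0
(0.507, 0.2935, 0.1135, 91) [-1.4, -5.5, 105.3] [0.004, -0.001, -0.001]
```

View pics/b1.png

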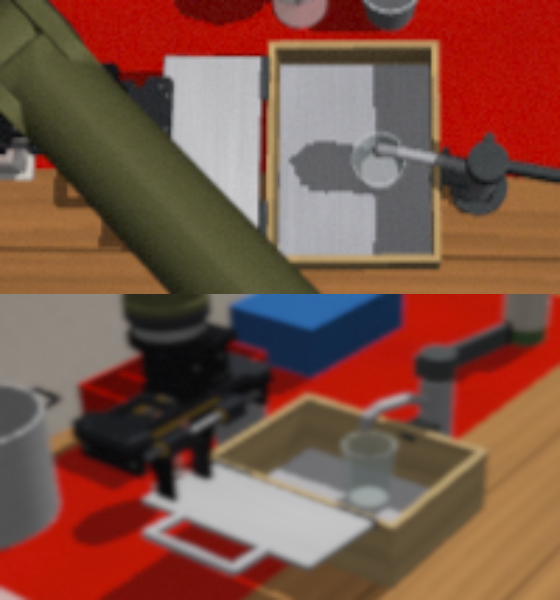

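The gripper is above the flap with its fingers about 40 mm apart. In this composite, the bar at (205,545) lies below them and nothing is in the way. I'll go down and close.

Call:
send_rows([
  {"claw":-0.1,"slide":[-1,-2,25],"delta_rot":[0,0,0]},
  {"claw":-0.1,"slide":[-1,-2,50],"delta_rot":[0,0,0]},
  {"claw":-0.1,"slide":[-1,-2,75],"delta_rot":[0,0,0]},
  {"claw":-0.1,"slide":[-1,-2,95],"delta_rot":[0,0,0]},
  {"claw":-0.1,"slide":[-1,-2,95],"delta_rot":[0,0,0]},
])

```text
time: 3.2
position: [0.5085, 0.2882, 0.123]
tool_rot: [0.011, -3.138, 0.004]
ft_force: [-0.9, -0.5, 0.5]
grip_width: 0.449
grip_force: 0.0
```

```bash
python3 -c "
from h import *
go((.507,.2935,.1125,91))"
```

```text
t 3.2 p [0.5085 0.2882 0.123 ] yhead 90.4 z [-0.003 -0.003 -1.   ] F [-0.9 -0.5  0.5] gw 0.449 gf 0.0
(0.507, 0.2935, 0.1125, 91) [1.4, 5.3, 10.5] [-0.003, -0.003, -0.01]
```

Call:
send_rows([
  {"claw":-0.1,"slide":[0,2,10],"delta_rot":[0,0,0]},
  {"claw":-0.1,"slide":[0,2,10],"delta_rot":[0,0,0]},
  {"claw":-1,"slide":[0,2,10],"delta_rot":[0,0,0]},
  {"claw":-1,"slide":[0,2,10],"delta_rot":[0,0,0]},
  {"claw":-1,"slide":[0,2,10],"delta_rot":[0,0,0]},
], grip_force=15)

```text
time: 3.7
position: [0.5092, 0.2927, 0.1152]
tool_rot: [-0.014, 3.141, 0.0]
ft_force: [0.4, 0.3, 0.9]
grip_width: 0.263
grip_force: 0.0
```

Call:
send_rows([
  {"claw":-1,"slide":[0,0,0],"delta_rot":[0,0,0]},
  {"claw":-1,"slide":[0,0,0],"delta_rot":[0,0,0]},
])

```text
time: 3.9
position: [0.509, 0.2939, 0.1149]
tool_rot: [-0.016, 3.14, 0.004]
ft_force: [1.2, 3.2, 0.1]
grip_width: 0.128
grip_force: 15.0
```

```bash
python3 -c "
from h import *
go((.507,.2935,.1125,91))
p=np.array(ctrl.get_state()['position']);H=np.array([.1285,.09]);L=.1665
b=p[1:]-[0,.003]-H;print('r',np.hypot(*b),np.arctan2(b[1],b[0]))
for th in np.arange(.1,1.65,.1):print(round(th,2),(H+L*np.array([np.cos(th),np.sin(th)])+[0,.003]-p[1:]).round(4)*1e3)"
```

```text
t 3.9 p [0.509  0.2939 0.1149] yhead 90.6 z [ 0.001  0.002 -1.   ] F [1.2 3.2 0.1] gw 0.128 gf 15.0
(0.507, 0.2935, 0.1125, 91) [2.0, -0.4, 2.4] [0.002, 0.001, -0.007]
r 0.1668830848060293 0.13185315449362722
0.1 [ 0.2 -5.3]
0.2 [-2.3 11.1]
0.3 [-6.4 27.3]
0.4 [-12.1  42.9]
0.5 [-19.3  57.9]
0.6 [-28.   72.1]
0.7 [-38.1  85.3]
0.8 [-49.4  97.5]
0.9 [-61.9 108.5]
1.0 [-75.5 118.2]
1.1 [-89.9 126.4]
1.2 [-105.1  133.2]
1.3 [-120.9  138.5]
1.4 [-137.1  142.1]
1.5 [-153.7  144.1]
1.6 [-170.3  144.5]
```

The bar is gripped (11 mm opening, 15 N). I'll follow the arc with the tool upright and watch the force.

Call:
send_rows([
  {"claw":-1,"slide":[0,-2,-11],"delta_rot":[0,0,0]},
  {"claw":-1,"slide":[0,-6,-27],"delta_rot":[0,0,0]},
  {"claw":-1,"slide":[0,-12,-43],"delta_rot":[0,0,0]},
  {"claw":-1,"slide":[0,-19,-58],"delta_rot":[0,0,0]},
  {"claw":-1,"slide":[0,-28,-72],"delta_rot":[0,0,0]},
])

```text
time: 4.4
position: [0.5095, 0.2698, 0.1889]
tool_rot: [-0.02, 3.137, 0.015]
ft_force: [2.3, 10.4, 0.2]
grip_width: 0.134
grip_force: 15.0
```

```bash
cat >> h.py <<'E'
def arc(a,n=5,d=.1):
    p=np.array(ctrl.get_state()['position']);H=np.array([.1285,.09]);L=.1665
    b=p[1:]-[0,.003]-H;print('r',np.hypot(*b).round(4),'th',np.arctan2(b[1],b[0]).round(3))
    for th in a+d*np.arange(n):print(round(th,2),((H+L*np.array([np.cos(th),np.sin(th)])+[0,.003]-p[1:])*1e3).round(1))
E
python3 -c "
from h import *
go();arc(.7)"
```

```text
t 4.4 p [0.5095 0.2698 0.1889] yhead 90.7 z [ 0.004  0.009 -1.   ] F [ 2.3 10.4  0.2] gw 0.134 gf 15.0
r 0.1708 th 0.596
0.7 [-14.   11.4]
0.8 [-25.3  23.6]
0.9 [-37.8  34.5]
1.0 [-51.4  44.2]
1.1 [-65.8  52.5]
```

Call:
send_rows([
  {"claw":-1,"slide":[0,-9,-13],"delta_rot":[0,0,0]},
  {"claw":-1,"slide":[0,-19,-26],"delta_rot":[0,0,0]},
  {"claw":-1,"slide":[0,-32,-37],"delta_rot":[0,0,0]},
  {"claw":-1,"slide":[0,-45,-47],"delta_rot":[0,0,0]},
  {"claw":-1,"slide":[0,-60,-55],"delta_rot":[0,0,0]},
])

```text
time: 4.9
position: [0.5108, 0.2125, 0.2463]
tool_rot: [-0.024, 3.133, 0.019]
ft_force: [0.5, 12.3, 12.1]
grip_width: 0.13
grip_force: 15.0
```

```bash
python3 -c "
from h import *
go();arc(1.2)"
```

```text
t 4.9 p [0.5108 0.2125 0.2463] yhead 90.9 z [ 0.008  0.012 -1.   ] F [ 0.5 12.3 12.1] gw 0.13 gf 15.0
r 0.1748 th 1.07
1.2 [-23.6   1.9]
1.3 [-39.4   7.2]
1.4 [-55.7  10.8]
1.5 [-72.2  12.8]
1.6 [-88.8  13.2]
```

Call:
send_rows([
  {"claw":-1,"slide":[0,-12,-2],"delta_rot":[0,0,0]},
  {"claw":-1,"slide":[0,-24,-4],"delta_rot":[0,0,0]},
  {"claw":-1,"slide":[0,-36,-6],"delta_rot":[0,0,0]},
  {"claw":-1,"slide":[0,-48,-8],"delta_rot":[0,0,0]},
  {"claw":-1,"slide":[0,-60,-10],"delta_rot":[0,0,0]},
])

```text
time: 5.4
position: [0.5129, 0.1503, 0.2579]
tool_rot: [-0.022, 3.13, 0.011]
ft_force: [-0.4, 6.2, 20.6]
grip_width: 0.135
grip_force: 15.0
```

Run:
```python
from h import *
import cv2
go();arc(1.57,1)
s=ctrl.get_image("side")["color"][110:290,165:365]
cv2.imwrite("pics/b2.png",cv2.resize(s,(660,594)))
```

```text
t 5.4 p [0.5129 0.1503 0.2579] yhead 90.8 z [ 0.011  0.007 -1.   ] F [-0.4  6.2 20.6] gw 0.135 gf 15.0
r 0.1664 th 1.439
1.57 [-21.7   1.6]
```

View pics/b2.png

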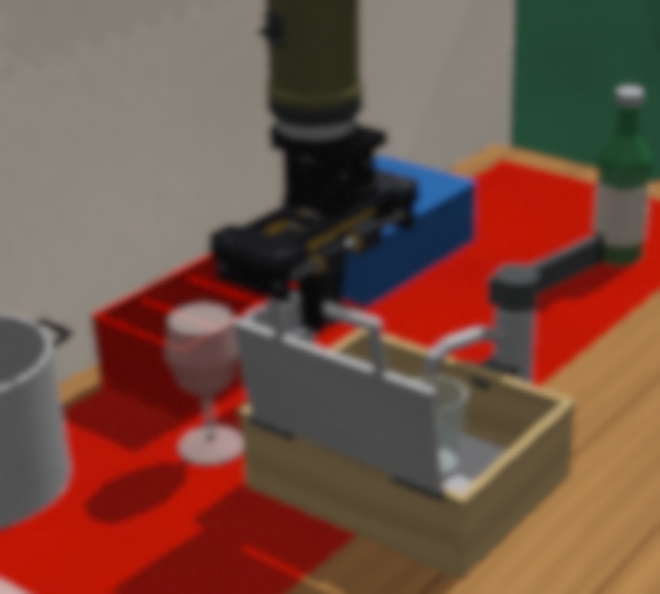

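The flap is nearly upright (about 1.44 rad) with the bar between the fingers, and the glasses haven't been touched. I'll do the last 20 mm, lifting slightly.

Call:
send_rows([
  {"claw":-1,"slide":[0,-7,-5],"delta_rot":[0,0,0]},
  {"claw":-1,"slide":[0,-14,-8],"delta_rot":[0,0,0]},
  {"claw":-1,"slide":[0,-20,-10],"delta_rot":[0,0,0]},
  {"claw":-1,"slide":[0,-20,-10],"delta_rot":[0,0,0]},
  {"claw":-1,"slide":[0,-20,-10],"delta_rot":[0,0,0]},
])

```text
time: 5.95
position: [0.5123, 0.1232, 0.2602]
tool_rot: [-0.013, 3.138, -0.0]
ft_force: [9.7, 0.2, -12.0]
grip_width: 0.13
grip_force: 15.0
```

```bash
python3 -c "
from h import *
go();arc(1.57,1)"
```

```text
t 5.95 p [0.5123 0.1232 0.2602] yhead 90.5 z [ 0.004 -0.    -1.   ] F [  9.7   0.2 -12. ] gw 0.13 gf 15.0
r 0.1673 th 1.602
1.57 [ 5.4 -0.7]
```

Call:
send_rows([
  {"claw":-1,"slide":[0,4,4],"delta_rot":[0,0,0]},
  {"claw":-1,"slide":[0,5,4],"delta_rot":[0,0,0]},
  {"claw":-1,"slide":[0,5,4],"delta_rot":[0,0,0]},
  {"claw":-1,"slide":[0,5,4],"delta_rot":[0,0,0]},
  {"claw":-1,"slide":[0,5,4],"delta_rot":[0,0,0]},
])

```text
time: 6.45
position: [0.5124, 0.1285, 0.2598]
tool_rot: [-0.013, 3.136, -0.003]
ft_force: [2.6, -2.6, 7.8]
grip_width: 0.131
grip_force: 15.0
```

```bash
python3 -c "
from h import *
go();arc(1.57,1)"
```

```text
t 6.45 p [0.5124 0.1285 0.2598] yhead 90.5 z [ 0.005 -0.002 -1.   ] F [ 2.6 -2.6  7.8] gw 0.131 gf 15.0
r 0.1668 th 1.571
1.57 [ 0.1 -0.3]
```

Now open symmetrically, then rise clear.

Call:
send_rows([
  {"claw":0,"slide":[0,0,0],"delta_rot":[0,0,0]},
  {"claw":0,"slide":[0,0,0],"delta_rot":[0,0,0]},
  {"claw":0,"slide":[0,0,0],"delta_rot":[0,0,0]},
  {"claw":0,"slide":[0,0,-25],"delta_rot":[0,0,0]},
  {"claw":0,"slide":[0,0,-50],"delta_rot":[0,0,0]},
])

```text
time: 6.95
position: [0.5094, 0.1295, 0.3071]
tool_rot: [0.015, -3.139, 0.0]
ft_force: [1.5, 1.0, 0.2]
grip_width: 0.469
grip_force: 0.0
```

```bash
python3 -c "
from h import *
go((.51,.0,.36,48),(.472,-.219,.36,-10.7))"
```

```text
t 6.95 p [0.5094 0.1295 0.3071] yhead 90.6 z [-0.003 -0.    -1.   ] F [1.5 1.  0.2] gw 0.469 gf 0.0
(0.51, 0.0, 0.36, 48) [0.8, -129.5, -52.9] [-0.001, -0.003, 0.743]
(0.472, -0.219, 0.36, -10.7) [40.9, -348.1, -52.7] [-0.003, -0.002, 1.767]
```

Call:
send_rows([
  {"claw":0,"slide":[0,-10,-30],"delta_rot":[0,0,0.14]},
  {"claw":0,"slide":[0,-40,-50],"delta_rot":[0,0,0.28]},
  {"claw":0,"slide":[0,-70,-53],"delta_rot":[0,0,0.42]},
  {"claw":0,"slide":[0,-100,-53],"delta_rot":[0,0,0.56]},
  {"claw":0,"slide":[0,-130,-53],"delta_rot":[0,0,0.7]},
])

```text
time: 7.45
position: [0.5112, -0.0014, 0.3605]
tool_rot: [-1.071, -2.953, 0.001]
ft_force: [0.7, -0.0, 0.0]
grip_width: 0.499
grip_force: 0.0
```

```bash
python3 -c "
from h import *
go((.485,-.16,.34,10))"
```

```text
t 7.45 p [ 0.5112 -0.0014  0.3605] yhead 50.1 z [-0. -0. -1.] F [ 0.7 -0.   0. ] gw 0.499 gf 0.0
(0.485, -0.16, 0.34, 10) [-81.6, -138.5, 20.5] [-0.0, 0.0, 0.7]
```

Call:
send_rows([
  {"claw":0,"slide":[-16,-28,4],"delta_rot":[0,0,0.14]},
  {"claw":0,"slide":[-33,-56,8],"delta_rot":[0,0,0.28]},
  {"claw":0,"slide":[-49,-84,12],"delta_rot":[0,0,0.42]},
  {"claw":0,"slide":[-65,-112,16],"delta_rot":[0,0,0.56]},
  {"claw":0,"slide":[-82,-140,20],"delta_rot":[0,0,0.7]},
])

```text
time: 7.95
position: [0.4849, -0.1615, 0.34]
tool_rot: [-2.019, -2.406, 0.001]
ft_force: [0.1, 1.0, -0.4]
grip_width: 0.504
grip_force: 0.0
```

```bash
python3 -c "
from h import *
go((.4715,-.219,.25,-10.7))"
```

```text
t 7.95 p [ 0.4849 -0.1615  0.34  ] yhead 10.0 z [-0.001  0.    -1.   ] F [ 0.1  1.  -0.4] gw 0.504 gf 0.0
(0.4715, -0.219, 0.25, -10.7) [-54.3, -23.1, 90.0] [-0.001, -0.0, 0.361]
```

Call:
send_rows([
  {"claw":0,"slide":[-18,-8,20],"delta_rot":[0,0,0.12]},
  {"claw":0,"slide":[-36,-16,40],"delta_rot":[0,0,0.24]},
  {"claw":0,"slide":[-54,-23,60],"delta_rot":[0,0,0.36]},
  {"claw":0,"slide":[-54,-23,85],"delta_rot":[0,0,0.36]},
  {"claw":0,"slide":[-54,-23,90],"delta_rot":[0,0,0.36]},
])

```text
time: 8.45
position: [0.4706, -0.2175, 0.2473]
tool_rot: [-2.408, -2.008, 0.003]
ft_force: [-0.4, 0.3, -0.9]
grip_width: 0.499
grip_force: 0.0
```

Run:
```python
from h import *
import cv2
go((.4715,-.219,.1655,-10.7))
s=ctrl.get_image("side")["color"][110:290,205:405];t=ctrl.get_image("top")["color"][175:280,175:375]
cv2.imwrite("pics/b3.png",np.vstack([cv2.resize(s,(420,378)),cv2.resize(t,(420,220))]))
```

```text
t 8.45 p [ 0.4706 -0.2175  0.2473] yhead -10.4 z [-0.005  0.003 -1.   ] F [-0.4  0.3 -0.9] gw 0.499 gf 0.0
(0.4715, -0.219, 0.1655, -10.7) [-1.5, 1.7, 81.8] [-0.006, -0.002, 0.006]
```

View pics/b3.png

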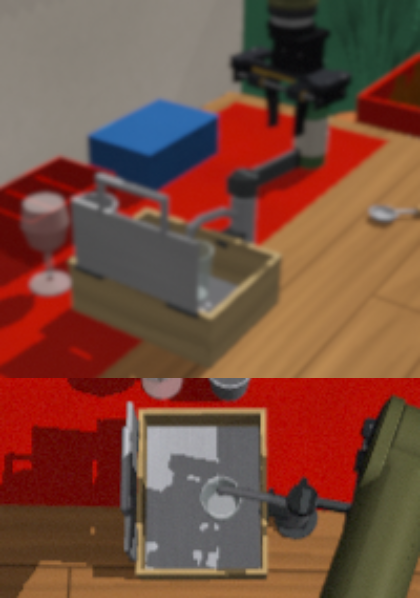

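The flap stands upright on its own (panel edge-on at about x=130 in the top part), and the gripper straddles the tap arm. Before going further I'll check the flap numerically while lowering.

Call:
send_rows([
  {"claw":0,"slide":[-1,1,25],"delta_rot":[0,0,0]},
  {"claw":0,"slide":[-1,1,50],"delta_rot":[0,0,0]},
  {"claw":0,"slide":[-1,1,70],"delta_rot":[0,0,0]},
  {"claw":0,"slide":[-1,1,80],"delta_rot":[0,0,0]},
  {"claw":0,"slide":[-1,1,80],"delta_rot":[0,0,0]},
], grip_force=30)

```text
time: 9.05
position: [0.4734, -0.2184, 0.1704]
tool_rot: [-2.41, -2.014, 0.0]
ft_force: [0.2, -0.2, 0.5]
grip_width: 0.501
grip_force: 0.0
```

Run:
```python
from h import *
go((.4715,-.219,.1655,-10.7))
def proj(n,X):
    c=P[n][:,:3].T@(np.array(X)-P[n][:,3]);f,cx,cy=K[n];return np.array([cx+f*c[0]/c[2],cy+f*c[1]/c[2]])
for th in(1.4,1.57,1.7):
    for dx in (-.049,.049):
        X=[.511+dx,.1285+.165*np.cos(th),.09+.165*np.sin(th)]
        a=proj("side",X);b=proj("top",X);print(th,dx,((a-[205,110])*2.1).round(1),((b-[175,175])*2.1+[0,378]).round(1))
```

```text
t 9.05 p [ 0.4734 -0.2184  0.1704] yhead -10.3 z [-0.001  0.001 -1.   ] F [ 0.2 -0.2  0.5] gw 0.501 gf 0.0
(0.4715, -0.219, 0.1655, -10.7) [-0.9, -1.8, 4.9] [-0.001, -0.0, 0.008]
1.4 -0.049 [146.9 208. ] [102.2 503.2]
1.4 0.049 [ 90.3 187.6] [105.3 434.6]
1.57 -0.049 [159.7 198.1] [122.1 503.3]
1.57 0.049 [103.5 178.4] [124.9 434.5]
1.7 -0.049 [169.4 192.8] [137.6 503.7]
1.7 0.049 [113.4 173.7] [140.2 435. ]
```

The bar is seen at about (100,180) to (163,198) in the side part, which matches 1.57 rad. Now grip the tap arm.

Call:
send_rows([
  {"claw":0,"slide":[-1,-1,5],"delta_rot":[0,0,0]},
  {"claw":-1,"slide":[-1,-1,5],"delta_rot":[0,0,0]},
  {"claw":-1,"slide":[-1,-1,5],"delta_rot":[0,0,0]},
  {"claw":-1,"slide":[-1,-1,5],"delta_rot":[0,0,0]},
  {"claw":-1,"slide":[-1,-1,5],"delta_rot":[0,0,0]},
], grip_force=30)

```text
time: 9.55
position: [0.4725, -0.2199, 0.166]
tool_rot: [2.412, 2.012, 0.0]
ft_force: [0.1, -0.1, -0.7]
grip_width: 0.219
grip_force: 0.0
```

Call:
send_rows([
  {"claw":-1,"slide":[0,0,0],"delta_rot":[0,0,0]},
])

```text
time: 9.65
position: [0.4723, -0.2198, 0.1658]
tool_rot: [2.412, 2.013, -0.0]
ft_force: [-1.6, -0.2, 2.1]
grip_width: 0.137
grip_force: 30.1
```

```bash
cat >> h.py <<'E'
def sw(base,n=5,d=.12):
    s=ctrl.get_state();p=np.array(s["position"])[:2];r=p-[.489,-.1258];L=np.hypot(*r);a=np.arctan2(r[1],r[0])
    print("r",L.round(4),"swing",(a+1.758).round(3))
    go(*[(.489+.096*np.cos(base+k*d-1.758),-.1258+.096*np.sin(base+k*d-1.758),.1655,np.degrees(base+k*d-1.758)+90) for k in range(n)])
E
python3 -c "
from h import *
sw(0.12)"
```

```text
r 0.0955 swing 0.012
t 9.65 p [ 0.4723 -0.2198  0.1658] yhead -10.3 z [ 0. -0. -1.] F [-1.6 -0.2  2.1] gw 0.137 gf 30.1
(np.float64(0.4825533025032275), np.float64(-0.2215832975595699), 0.1655, np.float64(-3.850486842428836)) [0.1, 10.4, 0.3] [0.0, 0.0, -0.113]
(np.float64(0.4940660930247342), np.float64(-0.22166623337476413), 0.1655, np.float64(3.0250066991410307)) [2.1, 21.7, 0.3] [0.0, 0.0, -0.233]
(np.float64(0.5055060193067628), np.float64(-0.22037035120292603), 0.1655, np.float64(9.900500240710912)) [5.4, 32.8, 0.3] [0.0, 0.0, -0.353]
(np.float64(0.5167085439979153), np.float64(-0.21771428936523193), 0.1655, np.float64(16.775993782280793)) [10.0, 43.3, 0.3] [0.0, 0.0, -0.473]
(np.float64(0.5275125442293715), np.float64(-0.21373624927742085), 0.1655, np.float64(23.651487323850674)) [15.9, 53.2, 0.3] [0.0, 0.0, -0.593]
```

The tap arm is gripped (12 mm, 30 N). Now swing it.

Call:
send_rows([
  {"claw":-1,"slide":[0,11,0],"delta_rot":[0,0,-0.115]},
  {"claw":-1,"slide":[2,22,0],"delta_rot":[0,0,-0.235]},
  {"claw":-1,"slide":[5,33,0],"delta_rot":[0,0,-0.355]},
  {"claw":-1,"slide":[10,43,0],"delta_rot":[0,0,-0.475]},
  {"claw":-1,"slide":[16,53,0],"delta_rot":[0,0,-0.595]},
])

```text
time: 10.15
position: [0.5268, -0.2131, 0.1658]
tool_rot: [-1.71, -2.633, 0.0]
ft_force: [-4.6, 2.9, 4.8]
grip_width: 0.136
grip_force: 30.1
```

```bash
python3 -c "
from h import *
sw(0.72)"
```

```text
r 0.0951 swing 0.596
t 10.15 p [ 0.5268 -0.2131  0.1658] yhead 24.0 z [-0.002  0.001 -1.   ] F [-4.6  2.9  4.8] gw 0.136 gf 30.1
(np.float64(0.5377626290013328), np.float64(-0.20849344600921155), 0.1655, np.float64(30.526980865420548)) [-0.3, 11.8, 0.2] [-0.001, -0.002, -0.114]
(np.float64(0.5473113741295511), np.float64(-0.20206128537550044), 0.1655, np.float64(37.40247440699043)) [1.7, 23.2, 0.2] [-0.001, -0.002, -0.234]
(np.float64(0.5560214426073155), np.float64(-0.19453227939501444), 0.1655, np.float64(44.2779679485603)) [5.1, 34.2, 0.2] [-0.001, -0.002, -0.354]
(np.float64(0.5637675598863029), np.float64(-0.1860147157150817), 0.1655, np.float64(51.15346149013019)) [9.7, 44.7, 0.2] [-0.001, -0.002, -0.474]
(np.float64(0.5704383156663698), np.float64(-0.17663110013982286), 0.1655, np.float64(58.028955031700065)) [15.5, 54.6, 0.2] [-0.001, -0.002, -0.594]
```

Call:
send_rows([
  {"claw":-1,"slide":[0,12,0],"delta_rot":[0,0,-0.115]},
  {"claw":-1,"slide":[2,23,0],"delta_rot":[0,0,-0.235]},
  {"claw":-1,"slide":[5,34,0],"delta_rot":[0,0,-0.355]},
  {"claw":-1,"slide":[10,45,0],"delta_rot":[0,0,-0.475]},
  {"claw":-1,"slide":[15,54,0],"delta_rot":[0,0,-0.59]},
])

```text
time: 10.65
position: [0.5688, -0.1777, 0.1657]
tool_rot: [-0.871, -3.013, 0.002]
ft_force: [-7.8, 2.4, 6.2]
grip_width: 0.132
grip_force: 30.4
```

```bash
python3 -c "
from h import *
sw(1.2,2,.05)"
```

```text
r 0.0952 swing 1.181
t 10.65 p [ 0.5688 -0.1777  0.1657] yhead 57.8 z [-0.005  0.001 -1.   ] F [-7.8  2.4  6.2] gw 0.132 gf 30.4
(np.float64(0.5704383156663698), np.float64(-0.17663110013982286), 0.1655, np.float64(58.028955031700065)) [-0.8, 1.8, 0.2] [-0.002, -0.005, -0.005]
(np.float64(0.5728770351360173), np.float64(-0.17249735513700226), 0.1655, np.float64(60.89374400735418)) [-0.7, 6.6, 0.2] [-0.002, -0.005, -0.055]
```

Call:
send_rows([
  {"claw":-1,"slide":[0,2,0],"delta_rot":[0,0,-0.02]},
  {"claw":-1,"slide":[0,4,0],"delta_rot":[0,0,-0.04]},
  {"claw":-1,"slide":[0,4,0],"delta_rot":[0,0,-0.04]},
  {"claw":-1,"slide":[0,4,0],"delta_rot":[0,0,-0.04]},
])

```text
time: 11.05
position: [0.5706, -0.1748, 0.1657]
tool_rot: [-0.818, -3.028, 0.002]
ft_force: [-7.7, 1.1, 6.9]
grip_width: 0.136
grip_force: 30.4
```

```bash
python3 -c "
from h import *
sw(1.2,1,.05)"
```

```text
r 0.0952 swing 1.217
t 11.05 p [ 0.5706 -0.1748  0.1657] yhead 59.7 z [-0.005  0.    -1.   ] F [-7.7  1.1  6.9] gw 0.136 gf 30.4
(np.float64(0.5704383156663698), np.float64(-0.17663110013982286), 0.1655, np.float64(58.028955031700065)) [-0.8, -1.6, 0.2] [-0.003, -0.005, 0.03]
```

Call:
send_rows([
  {"claw":-1,"slide":[0,2,0],"delta_rot":[0,0,-0.02]},
  {"claw":-1,"slide":[0,4,0],"delta_rot":[0,0,-0.02]},
  {"claw":-1,"slide":[0,4,0],"delta_rot":[0,0,-0.02]},
  {"claw":-1,"slide":[0,4,0],"delta_rot":[0,0,-0.02]},
])

```text
time: 11.45
position: [0.5714, -0.1735, 0.1657]
tool_rot: [-0.79, -3.033, 0.006]
ft_force: [-9.5, -1.0, 8.3]
grip_width: 0.138
grip_force: 30.5
```

```bash
python3 -c "
from h import *
sw(1.2,1,.05)"
```

```text
r 0.0952 swing 1.233
t 11.45 p [ 0.5714 -0.1735  0.1657] yhead 60.8 z [-0.008 -0.002 -1.   ] F [-9.5 -1.   8.3] gw 0.138 gf 30.5
(np.float64(0.5704383156663698), np.float64(-0.17663110013982286), 0.1655, np.float64(58.028955031700065)) [-0.7, -3.2, 0.2] [-0.006, -0.006, 0.048]
```

Call:
send_rows([
  {"claw":-1,"slide":[0,3,0],"delta_rot":[0,0,-0.01]},
  {"claw":-1,"slide":[0,6,0],"delta_rot":[0,0,-0.01]},
  {"claw":-1,"slide":[0,6,0],"delta_rot":[0,0,-0.01]},
  {"claw":-1,"slide":[0,6,0],"delta_rot":[0,0,-0.01]},
])

```text
time: 11.85
position: [0.5716, -0.173, 0.1656]
tool_rot: [-0.78, -3.032, 0.017]
ft_force: [-17.7, -9.4, 11.1]
grip_width: 0.138
grip_force: 30.4
```

Run:
```python
from h import *
import cv2
sw(1.2,1,.05)
s=ctrl.get_image("side")["color"][110:290,205:405];t=ctrl.get_image("top")["color"][175:280,175:375]
cv2.imwrite("pics/b4.png",np.vstack([cv2.resize(s,(420,378)),cv2.resize(t,(420,220))]))
```

```text
r 0.0951 swing 1.239
t 11.85 p [ 0.5716 -0.173   0.1656] yhead 61.2 z [-0.013 -0.008 -1.   ] F [-17.7  -9.4  11.1] gw 0.138 gf 30.4
(np.float64(0.5704383156663698), np.float64(-0.17663110013982286), 0.1655, np.float64(58.028955031700065)) [-0.8, -3.7, 0.1] [-0.014, -0.007, 0.054]
```

View pics/b4.png

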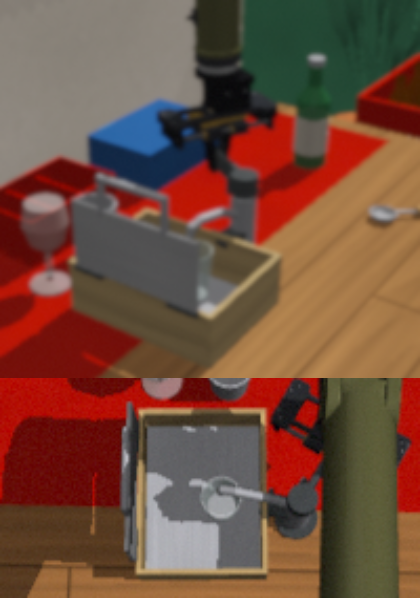

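The arm is on its stop: a further 6 mm command gave only 0.5 mm of motion and the force rose to about 18 N. The flap is still upright and everything else is in place. I'll hold briefly, then hand in.

Call:
send_rows([
  {"claw":-1,"slide":[0,0,0],"delta_rot":[0,0,0]},
  {"claw":-1,"slide":[0,0,0],"delta_rot":[0,0,0]},
  {"claw":-1,"slide":[0,0,0],"delta_rot":[0,0,0]},
  {"claw":-1,"slide":[0,0,0],"delta_rot":[0,0,0]},
  {"claw":-1,"slide":[0,0,0],"delta_rot":[0,0,0]},
])

```text
time: 12.45
position: [0.5716, -0.1731, 0.1655]
tool_rot: [-0.78, -3.032, 0.017]
ft_force: [-17.1, -8.8, 12.1]
grip_width: 0.136
grip_force: 30.4
```

```bash
python3 -c "
from h import *
sw(1.2,0);print(ctrl.close_job())"
```

```text
r 0.0951 swing 1.238
t 12.45 p [ 0.5716 -0.1731  0.1655] yhead 61.1 z [-0.013 -0.008 -1.   ] F [-17.1  -8.8  12.1] gw 0.136 gf 30.4
the job is handed in; nothing more can be done
None
```

The job is handed in at 12.45 s: the flap stands upright (about 1.57 rad) and released, and the gripper is holding the tap arm against its stop, with the other items I could see in the last pictures still in place.

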